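# Take the blade cassette out of the vegetable cutter

### The arm

A 6-joint arm with a two-finger parallel gripper is mounted at the origin on the work surface. World frame = base frame: x ahead of the robot, y to its left, z up, the work surface at z = 0. Lengths are in m, angles in degrees, forces in N, time in s.
With the tool pointing down it reaches from about 0.325 to 0.85 m from the base axis. Payload 15.5 kg.
Tool frame: the origin (TCP) lies at the very end of the fingers, on their centre line; the grasp point (between the pads) lies arm.grip_depth behind it (arm.grip_depth is the distance from the TCP to the grasp point, in m); z points along the fingers, y is the direction in which the jaws open and shut (so a half turn about z gives the same grasp; the last joint's range is limited). The gripper opens to 91 mm and grips with 3 to 60 N. Pads are 32 mm wide; open, the fingers measure 118 mm over their backs; the gripper's body (76 mm by 178 mm) begins 60 mm behind the grasp point.
Start: joints at [-80.758, 28.281, 77.091, -0, 74.628, -5.472], TCP at [0.159, -0.605, 0.214] pointing down, gripper open.
Joint ranges: [-166.48, 166.48], [-47.26, 123.95], [12.59, 153.08], [-70.14, 250.14], [6.76, 159.57], [-176.63, 176.63]. Speed limits (degrees/s): [108.29, 108.29, 147.25, 172.46, 172.46, 172.46].

### API

Orientations are given as a 3x3 rotation matrix whose columns are the frame's x, y, z axes.
In Python, from rig import arm gives the robot as it stands. Calls block until the motion is done:
- arm.move_to(position, orientation): joint-space move of the TCP to a pose.
- arm.move_l(position, orientation=None, feed=0.15): straight line of the TCP; orientation=None keeps the orientation; feed is the mean speed in m/s.
- arm.move_joints(angles): joint-space move.
- arm.grip(opening): finger opening in m; the grip force is fixed at half the most; returns when the fingers have stopped.
- arm.sleep(seconds).
- arm.solve_ik(position, orientation): joint angles nearest the present ones, or None.
- arm.snapshot(name): name is "side" or "top" or "wrist"; returns the picture (420x560x3 uint8, red, green, blue); there is no depth.
- arm.get_calibration(name): a dict with "intrinsics" (3x3 intrinsics, pixels), "k1" (the pictures are not rectified: a ray, as slopes to the right and down, at radius r is drawn at 1 + k1 r^2 times it, then the intrinsics apply), "cam_to_world" (4x4, takes a point from camera to world coordinates). Camera axes: x right, y down, z forward; pixel columns grow to the right and rows downward; lengths in m; the calibration is good to about 2 mm. A picture is of the moment at which its call begins: read the wrist's pose just before it. get_calibration takes no time and is no camera call; for the wrist camera it gives the pose at the moment of the call.
A pose or a line that the arm cannot do raises arm.Unreachable and nothing moves.
- arm.sign_off(): hands the job in, once; it reports no verdict.
Readings, each from a call of its own:
- arm.current_t(): time.
- arm.current_joint_positions(): joint angles.
- arm.current_dq(): joint speeds.
- arm.current_tau(): joint torques, N m.
- arm.current_ee_pos(): TCP position.
- arm.current_tool_rot(): TCP orientation.
- arm.current_force(): force on the tool from outside, world axes, zero at the start.
- arm.current_torque(): the same for the moment, N m.
- arm.current_width(): finger opening in m.
Only numpy, scipy, OpenCV 4.12 (cv2) and the standard library are available. Lean on these libraries where they do the work, as an engineer would, in place of code of your own. Each camera call takes 0.05 s, during which the arm holds its last target. There are 200 camera calls.

### The job

Free the blade cassette of the vegetable cutter: its black hold-down knob has a left-hand thread, so turn it clockwise (seen from above) until it comes up against its stop, feeling for the stop and not forcing it. Then draw the cassette forward by its tab from under the raised plate, without wrenching it against the plate, and set it down gently, flat and upright inside the white tray; leave everything else alone.

Things in the scene. Friction and masses are not known exactly. Their poses are not given: they have to be found in the camera images.
- cutter: low grey metal vegetable cutter, fixed to the counter. Origin at counter height, 20 mm in front (-x) of the middle of its 300 (x) by 180 mm (y) footprint; x points to its rear (away from the robot within 0.3 rad). Flat deck 70 mm up, with 10 mm high rails along x beside the cassette (1.5 mm play each side) at x = -75 to 25 mm, and a motor cover 25 mm high at x = 125 to 170 mm.
- knob_grip (a point): grip point on the upright axis of the black knob, 60 mm behind the cutter's origin: a bar 44 long (point x), 14 thick (y), 34 mm tall, on a disc 48 mm wide; the point is 23 mm above the disc, 11 below the bar's top. Any yaw at the start. Left-hand thread: clockwise from above loosens and lifts knob and plate 10 mm a turn. Its stop is 0.6 to 0.8 turn away: felt, as torque climbs and turning ends.
- shaft (a joint): elastic twist of the shaft under the knob, rad: torque on the knob divided by 6 N m/rad, positive clockwise from above. 0 when nothing turns the knob, about 0.03 (0.2 N m) while it turns, more against the stop; beyond 0.17 either way (1.0 N m) the shaft is overloaded.
- tab (a point): grip point of the cassette's upright white tab, 12 thick (point x) by 40 mm wide (y); tab top 12 mm above, cassette underside 36 mm below. Loose cassette, 0.18 to 0.35 kg: white frame 110 (x) by 80 (y) by 12 mm with steel blade grid, lying on the deck, axes as the cutter's, its middle 35 mm behind the tab (+x). Slide it 30 mm or more forward (cutter's -x) along the deck before lifting.
- frame_mid (a point): middle of the cassette's frame, half-way up its 12 mm height (6 mm above its underside), 35 mm behind the tab; axes as tab
- tray: open white plastic tray fixed on the counter, 250 mm (x) by 180 mm (y), 30 mm high, walls and floor 5 mm thick; origin under its centre at counter height. It stands to the left or the right of the cutter.
- mug: white mug, 90 mm tall, a bystander at the side, to be left alone
- food_box: clear food box with yellow lid, 160 x 120 x 77 mm, a bystander at the side, to be left alone
- carton: small cardboard carton, 120 x 100 x 90 mm, a bystander at the side, to be left alone
- spatula: kitchen spatula lying at the side, a bystander to be left alone
- plate: steel hold-down plate, 85 (x) by 70 (y) by 6 mm, level around the shaft under the knob; origin at the middle of its front edge, on the underside; axes as the cutter's. It covers the rear 25 mm of the cassette. A lip under it hangs 3 to 5 mm into the cassette's window, 3 mm in front of its rear bar, and holds it until the knob is loosened (plate lift in all about 6 to 8 mm).
Things that resemble listed ones, but are neither listed nor needed, are in the scene too. There is more than one size of the part that bears tab; the job needs the middle-sized.

How it is judged:
By the outcome, as a careful person would: the job done as asked, in the order asked, and still so for the second after the job is handed in, with the robot touching nothing.
It also fails if it takes over 72 s, if anything falls off the work surface, if the arm or the gripper's body presses on something with over 40 N, if the wrist force passes 120 N, or if a joint passes its speed limit or range.

## Working session

There is one attempt and no reset: what is moved stays moved. The work goes in short steps, each a Python script; the robot and the scene stay as the last script left them, time stands still between calls to the robot, and variables do not carry over. Pictures are saved under pics/ and viewed, about 8 in all and at most 12, crops included, and the job is handed in when it is done.

```bash
mkdir -p pics; ls; python3 - <<'E'
from rig import arm
import cv2,numpy as np
print(arm.grip_depth,arm.current_t(),arm.current_force())
for n in("top","side"):
    im=arm.snapshot(n); cv2.imwrite(f"pics/{n}0.png",cv2.resize(im[...,::-1],(784,588),interpolation=cv2.INTER_CUBIC)); cv2.imwrite(f"pics/{n}0raw.png",im[...,::-1])
    c=arm.get_calibration(n);print(n,np.round(c["intrinsics"],1).tolist(),c["k1"],np.round(c["cam_to_world"],4).tolist())
E
```

```text
pics
0.0188 0.0 [-0.19824361  0.46515292  0.45961837]
top [[469.1, 0.0, 286.1], [0.0, 469.1, 202.8], [0.0, 0.0, 1.0]] -0.004394276762715866 [[-0.0244, -0.9977, 0.0635, 0.3692], [-0.9997, 0.0238, -0.0091, -0.0003], [0.0076, -0.0637, -0.9979, 1.6005], [0.0, 0.0, 0.0, 1.0]]
side [[532.2, 0.0, 285.9], [0.0, 532.2, 206.0], [0.0, 0.0, 1.0]] 0.020400862612186384 [[0.8377, -0.4063, 0.365, -0.1732], [-0.546, -0.6407, 0.5399, -0.9115], [0.0145, -0.6515, -0.7585, 1.3659], [0.0, 0.0, 0.0, 1.0]]
```

View pics/top0.png

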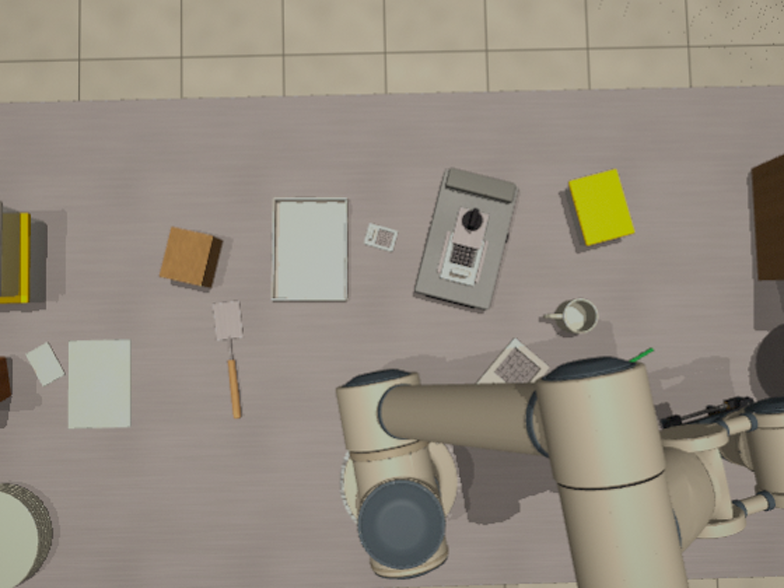

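View pics/side0.png

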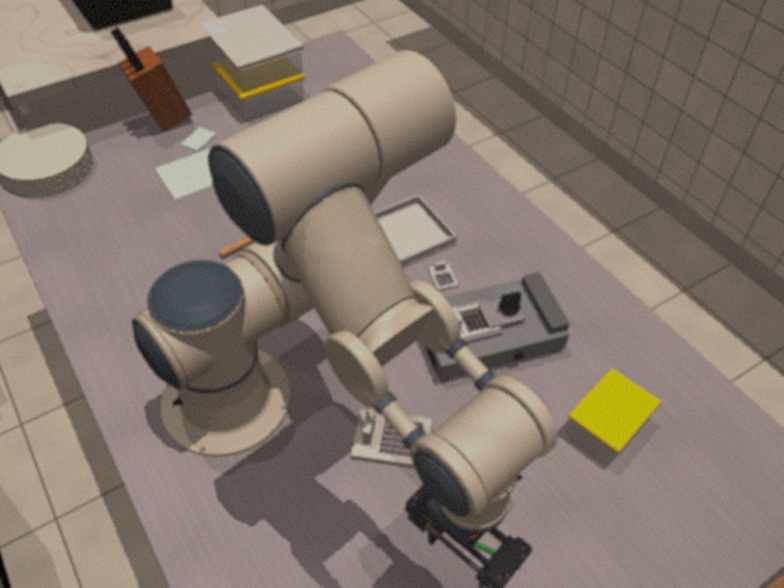

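Top view: candidates for the cassette are the small one at (381,237), the one in the cutter at (462,258) and the large one at (515,365). I choose the middle-sized one, under the plate in the cutter. Knob is at (473,221), tab about (460,274), tray at (310,249) to the left, mug at (575,317).

```bash
cat > h.py <<'E'
from rig import arm
import cv2,numpy as np
def ray(c,uv):
    K=np.array(c["intrinsics"]);M=np.array(c["cam_to_world"])
    d=(np.array(uv,float)-K[:2,2])/K[0,0];s=d.copy()
    for _ in range(20): s=d/(1+c["k1"]*(s@s))
    return M[:3,3],M[:3,:3]@np.array([s[0],s[1],1])
def at(c,uv,z):
    o,d=ray(c,uv);return o+d*(z-o[2])/d[2]
def tri(obs):
    A=np.zeros((3,3));b=np.zeros(3)
    for c,uv in obs:
        o,d=ray(c,uv);d=d/np.linalg.norm(d);P=np.eye(3)-np.outer(d,d);A+=P;b+=P@o
    p=np.linalg.solve(A,b)
    return p,[np.linalg.norm(np.cross(p-ray(c,uv)[0],ray(c,uv)[1]/np.linalg.norm(ray(c,uv)[1]))) for c,uv in obs]
def proj(c,p):
    K=np.array(c["intrinsics"]);M=np.array(c["cam_to_world"]);q=M[:3,:3].T@(np.array(p)-M[:3,3]);s=q[:2]/q[2]
    return K[0,0]*s*(1+c["k1"]*(s@s))+K[:2,2]
def down(yaw): # tool z down, tool y (jaw dir) at world yaw (rad)
    y=np.array([np.cos(yaw),np.sin(yaw),0]);z=np.array([0,0,-1.]);return np.column_stack([np.cross(y,z),y,z])
E
python3 - <<'E'
from h import *
c=arm.get_calibration("top")
for n,uv,z in [("rr",(518,184),.095),("rl",(448,168),.095),("fr",(487,310),.07),("fl",(415,293),.07),("knob",(473,221),.12),("tab",(460,274),.118),("trayc0",(273,198),.03),("t1",(348,198),.03),("t2",(347,301),.03),("t3",(272,301),.03)]:
    print(n,np.round(at(c,np.array(uv)/1.4,z),4))
w=arm.get_calibration("wrist");M=np.array(w["cam_to_world"])
R=arm.current_tool_rot();p=arm.current_ee_pos()
print("cam in tool",np.round(R.T@(M[:3,3]-p),4),np.round(R.T@M[:3,:3],3).tolist(),w["intrinsics"][0],w["k1"]);print(np.round(R,3))
E
```

```text
rr [ 0.6912 -0.2924  0.095 ]
rl [ 0.7326 -0.1308  0.095 ]
fr [ 0.4011 -0.2142  0.07  ]
fl [ 0.4448 -0.0473  0.07  ]
knob [ 0.6031 -0.182   0.12  ]
tab [ 0.483  -0.1489  0.118 ]
trayc0 [0.6844 0.2882 0.03  ]
t1 [0.6803 0.1073 0.03  ]
t2 [0.4315 0.1145 0.03  ]
t3 [0.4358 0.2936 0.03  ]
cam in tool [ 0.0847  0.0004 -0.1707] [[-0.001, -0.955, -0.298], [1.0, -0.001, -0.0], [-0.0, -0.298, 0.955]] [324.46309335   0.         280.19823797] -0.07956670012890489
[[ 0.967  0.254 -0.   ]
 [ 0.254 -0.967  0.001]
 [ 0.    -0.001 -1.   ]]
```

```bash
cat > look.py <<'E'
from h import *
import pickle,sys
def look(name,cam="wrist"):
    c=arm.get_calibration(cam);im=arm.snapshot(cam);pickle.dump(c,open(f"pics/{name}.pkl","wb"))
    cv2.imwrite(f"pics/{name}.png",im[...,::-1]);return c
E
python3 - <<'E'
from look import *
th=-.263;cx=np.array([np.cos(th),np.sin(th)]);cy=np.array([-cx[1],cx[0]])
m=np.array([.555,-.168]);R=down(th-np.pi/2)
for i,s in enumerate((-.09,.09)):
    p=[*(m+s*cy),.2]
    arm.move_to(p,R);look(f"w{i}")
    print(arm.current_joint_positions().round(1),arm.current_t(), proj(arm.get_calibration("wrist"),[.603,-.182,.12]))
a=cv2.imread("pics/w0.png");b=cv2.imread("pics/w1.png")
cv2.imwrite("pics/wv.png",np.hstack([cv2.resize(x,(400,300)) for x in(a,b)]))
E
```

```text
[-31.5  26.2  83.3  -0.   70.5  73.6] 2.0083 [164.3375326  157.63573583]
[-13.9  25.8  84.1  -0.   70.2  91.2] 2.8083 [395.20123409 157.64408585]
```

View pics/wv.png

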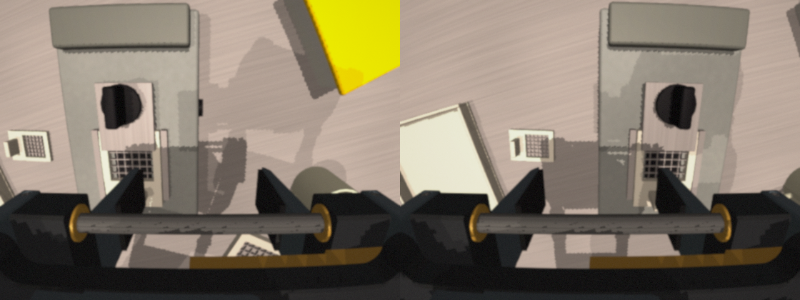

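Wrist views: the knob sits at about (170,147) raw in the left picture and (945−…≈387,147) in the right; the tab is partly hidden behind the fingers. Close crops of knob and cassette, both views.

```bash
python3 - <<'E'
import cv2,numpy as np
a=cv2.imread("pics/w0.png")[100:240,105:235];b=cv2.imread("pics/w1.png")[100:240,325:455]
f=lambda x:cv2.resize(x,None,fx=3,fy=3,interpolation=cv2.INTER_CUBIC)
f2=lambda x:np.clip(255*(f(x)/255.)**.6,0,255).astype(np.uint8)
cv2.imwrite("pics/kv.png",np.hstack([f2(a),f2(b)]))
E
```

```text
(no output)
```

View pics/kv.png

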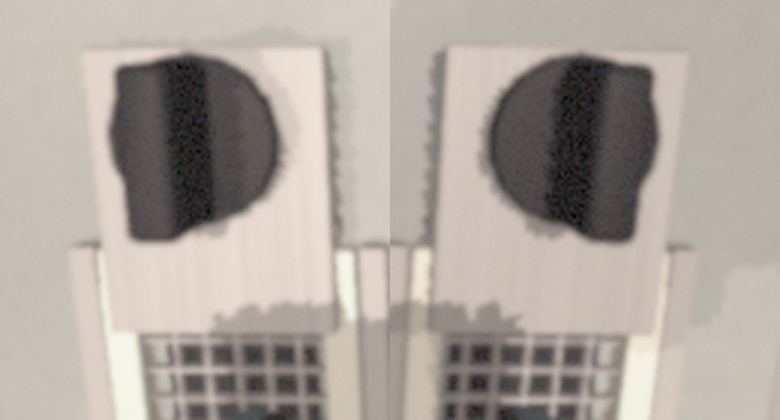

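Crop: bar top face at left view corners (118,67),(163,62),(128,240),(178,240), right view (607,62),(655,67),(590,240),(637,240); plate corners also clear (82,48)…(333,333).

```bash
python3 - <<'E'
from h import *
import pickle
c0,c1=[pickle.load(open(f"pics/w{i}.pkl","rb")) for i in(0,1)]
L=lambda u,v:(105+(u+.5)/3-.5,100+(v+.5)/3-.5)
Rr=lambda u,v:L(u-390+660,v)
P={}
for n,l,r in [("b_rl",(118,67),(607,62)),("b_rr",(163,62),(655,67)),("b_fl",(128,240),(590,240)),("b_fr",(178,240),(637,240)),
 ("p_rl",(82,48),(447,45)),("p_rr",(322,47),(688,52)),("p_fl",(112,333),(432,330)),("p_fr",(333,333),(657,335))]:
    p,e=tri([(c0,L(*l)),(c1,Rr(*r))]);P[n]=p;print(n,p.round(4),np.round(e,4))
kb=np.mean([P[k] for k in P if k[0]=='b'],0);pl=np.mean([P[k] for k in P if k[0]=='p'],0)
print("bar",kb,"plate",pl)
for s in "bp":
    d=P[s+"_rl"]+P[s+"_rr"]-P[s+"_fl"]-P[s+"_fr"];w=P[s+"_rl"]+P[s+"_fl"]-P[s+"_rr"]-P[s+"_fr"]
    print(s,"yaw x",np.arctan2(d[1],d[0]),"len",np.linalg.norm(d[:2])/2,"yaw y",np.arctan2(w[1],w[0])-np.pi/2,"wid",np.linalg.norm(w[:2])/2)
for y in np.arange(-180,180,30): 
    q=arm.solve_ik([kb[0],kb[1],kb[2]+.05],down(np.radians(y)));print(y,None if q is None else q.round(0))
E
```

```text
b_rl [ 0.6321 -0.1824  0.1349] [0.0005 0.0005]
b_rr [ 0.6292 -0.1935  0.1359] [0.0005 0.0005]
b_fl [ 0.5918 -0.1704  0.1377] [0.0001 0.0001]
b_fr [ 0.5884 -0.1822  0.1367] [0. 0.]
p_rl [ 0.6432 -0.1549  0.0877] [0.0002 0.0002]
p_rr [ 0.6243 -0.2216  0.0883] [0.0001 0.0001]
p_fl [ 0.5621 -0.1326  0.0895] [0.0004 0.0004]
p_fr [ 0.544  -0.1991  0.0916] [0.0003 0.0003]
bar [ 0.61040093 -0.18213726  0.13628079] plate [ 0.59338966 -0.17704342  0.08925578]
b yaw x -0.2795295687351469 len 0.04214389589264401 yaw y -0.2715960509588973 wid 0.011837599924273055
p yaw x -0.27114718500365 len 0.08369947430598428 yaw y -0.271132435931158 wid 0.0691344267116603
-180 [-22.  31.  77.  -0.  72. 158.]
-150 [-22.  31.  77.  -0.  72. 128.]
-120 [-22.  31.  77.  -0.  72.  98.]
-90 [-22.  31.  77.  -0.  72.  68.]
-60 [-22.  31.  77.  -0.  72.  38.]
-30 [-22.  31.  77.  -0.  72.   8.]
0 [-22.  31.  77.  -0.  72. -22.]
30 [-22.  31.  77.  -0.  72. -52.]
60 [-22.  31.  77.  -0.  72. -82.]
90 [ -22.   31.   77.   -0.   72. -112.]
120 [ -22.   31.   77.   -0.   72. -142.]
150 [ -22.   31.   77.   -0.   72. -172.]
```

```bash
python3 - <<'E'
from look import *
k=np.array([.6104,-.1821]);R=down(-.275+np.pi/2)
arm.move_to([*k,.175],R); arm.grip(.05)
print(arm.current_joint_positions().round(1))
arm.move_l([*k,.1075],feed=.08); arm.sleep(.2)
print("pre",arm.current_force().round(2),arm.current_torque().round(3))
arm.grip(0.0); arm.sleep(.2)
print("grip",arm.current_width(),arm.current_force().round(2),arm.current_torque().round(3),arm.current_ee_pos().round(4),arm.current_t())
look("g0")
E
```

```text
[-22.   31.4  78.   -0.   70.7 -96.2]
pre [-0.18  1.1   0.18] [ 0.043 -0.114 -0.017]
grip 0.013618933988738096 [1.74 4.67 1.04] [ 1.109 -0.375 -0.   ] [ 0.6106 -0.1814  0.1075] 8.4833
```

```bash
cat > turn.py <<'E'
from look import *
def turn(k,z0,a0,amax,tz0=-.01,done=0.):
    """clockwise by a degrees from jaw yaw a0 (rad); z0 at a=0"""
    a=0.;log=[]
    while a<amax:
        tot=a+done
        a=min(a+(8 if tot<195 else 2.),amax)
        arm.move_to([*k,z0+a/360*.010],down(a0-np.radians(a)))
        t=arm.current_torque()[2]-tz0;f=arm.current_force()
        log.append((round(a,1),round(t,2),*f.round(1)))
        if abs(t)>.42: arm.sleep(.1);t=arm.current_torque()[2]-tz0;log.append((a,'settled',round(t,3)))
        if abs(t)>.42: break
    for l in log[::3 if len(log)<30 else 4]+log[-6:]: print(*l)
    print("end",a,t,arm.current_joint_positions()[5],arm.current_t(),arm.current_width())
    return a,t
E
python3 - <<'E'
from turn import *
turn([.6108,-.1812],.1075,-.275+np.pi/2,268)
E
```

```text
8.0 0.15 -1.3 -1.2 0.4
40.0 0.11 -4.4 -4.3 1.3
72.0 0.16 -6.8 -4.3 2.7
104.0 0.14 -8.2 -3.7 3.7
136.0 0.16 -8.6 -3.0 5.0
168.0 0.14 -9.4 -1.5 5.8
200.0 0.15 -7.8 -0.2 5.4
208.0 0.21 -7.7 1.4 5.5
216.0 0.2 -7.3 1.0 5.4
224.0 0.27 -7.0 0.9 4.5
232.0 0.18 -7.5 2.0 4.6
240.0 0.19 -6.4 1.7 4.5
248.0 0.22 -6.1 3.1 5.0
256.0 0.25 -4.9 1.6 4.4
264.0 0.22 -5.1 3.0 3.9
258.0 0.24 -5.8 2.6 4.7
260.0 0.18 -5.3 2.1 3.8
262.0 0.16 -4.9 2.3 3.7
264.0 0.22 -5.1 3.0 3.9
266.0 0.21 -5.0 1.5 3.0
268.0 0.22 -5.1 2.7 3.9
end 268.0 0.2158362880579655 171.46771755900534 23.7 0.013829010844988684
```

No stop yet at 268° (joint 6 near its end). Regrip half a turn back, then finish in 2° steps.

```bash
python3 - <<'E'
from turn import *
k=[.6103,-.181];z=.1075+268/36000;a0=-.275+np.pi/2-np.radians(268-180)
arm.grip(.085)
arm.move_to([*k,z],down(a0-np.radians(90-180)*0))if 0 else arm.move_joints(arm.solve_ik([*k,z],down(a0)))
print(arm.current_joint_positions().round(1));arm.sleep(.1);tz=arm.current_torque()[2]
arm.grip(0.0);arm.sleep(.1);print(tz,arm.current_width(),arm.current_force().round(1),arm.current_torque().round(2))
turn(k,z,a0,30,tz0=tz,done=268)
E
```

```text
[-21.9  35.1  81.5  -0.   63.4  -8.1]
-0.001250288286460797 0.013549072937654881 [-1.1  2.1  1.8] [0.34 0.24 0.12]
2.0 0.17 -2.1 2.0 2.4
6.0 settled 0.414
2.0 0.17 -2.1 2.0 2.4
4.0 0.27 -3.4 2.9 1.1
6.0 0.48 -1.5 2.4 0.1
6.0 settled 0.414
8.0 0.53 -3.3 3.6 -0.5
8.0 settled 0.605
end 8.0 0.6052324329827751 -0.20254390980173945 30.0917 0.01395201647886361
```

Stop felt: torque 0.17→0.27→0.41→0.60 N m at about 276°. Relieve, release, and look at the tab.

```bash
python3 - <<'E'
from look import *
k=[.6103,-.181];a=276;z=.1075+a/36000;a0=-.275+np.pi
R=arm.current_tool_rot();y0=np.arctan2(R[1,1],R[0,1]);p=arm.current_ee_pos()
arm.move_joints(arm.current_joint_positions()-np.array([0,0,0,0,0,4.5]))
print("tz",arm.current_torque()[2].round(3))
arm.grip(.05);arm.move_l([*k,.2])
th=-.271;cx=np.array([np.cos(th),np.sin(th)]);cy=np.array([-cx[1],cx[0]])
tab=np.array([.483,-.149])
for i,s in enumerate((.07,-.05)):
    arm.move_to([*(tab-.09*cy+s*cx),.2],down(th));c=look(f"t{i}");print(proj(c,[*tab,.118]),arm.current_joint_positions()[5],arm.current_t())
f=lambda n,u,v:cv2.resize(cv2.imread(n)[v-90:v+90,u-100:u+100],None,fx=2,fy=2,interpolation=cv2.INTER_CUBIC)
im=[];
for i in(0,1):
    u,v=proj(__import__('pickle').load(open(f"pics/t{i}.pkl","rb")),[*tab,.118]).astype(int);u=min(max(u,100),460);v=min(max(v,90),330);print("c",u,v);im.append(f(f"pics/t{i}.png",u,v))
cv2.imwrite("pics/tv.png",np.hstack(im))
E
```

```text
tz 0.251
[187.34892893 102.68389379] -16.097979570603677 32.3417
[346.38967766 103.36249189] -20.209615173889397 32.9417
c 187 102
c 346 103
```

View pics/tv.png

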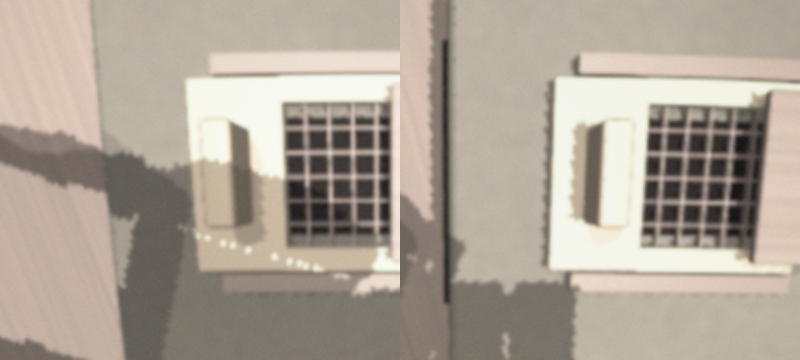

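Tab top corners: left (202,119),(230,119),(207,225),(233,227); right (603,120),(632,120),(600,225),(627,227). Frame front corners: L (187,80),(199,271), R (556,78),(549,270).

```bash
python3 - <<'E'
from h import *
import pickle
c0,c1=[pickle.load(open(f"pics/t{i}.pkl","rb")) for i in(0,1)]
L=lambda u,v:((u+.5)/2-.5+87,(v+.5)/2-.5+12)
R=lambda u,v:((u-400+.5)/2-.5+246,(v+.5)/2-.5+13)
Q=[]
for l,r in [((202,119),(603,120)),((230,119),(632,120)),((207,225),(600,225)),((233,227),(627,227)),((187,80),(556,78)),((199,271),(549,270))]:
    p,e=tri([(c0,L(*l)),(c1,R(*r))]);Q.append(p);print(p.round(4),np.round(e,4))
Q=np.array(Q);t=Q[:4].mean(0);w=Q[0]+Q[1]-Q[2]-Q[3];f=Q[4]-Q[5]
print("tabtop",t,"yaw",np.arctan2(w[1],w[0])-np.pi/2,np.linalg.norm(w)/2,"frame yaw",np.arctan2(f[1],f[0])-np.pi/2,np.linalg.norm(f),"front mid",Q[4:].mean(0))
E
```

```text
[ 0.4895 -0.1274  0.1132] [0.0003 0.0003]
[ 0.4999 -0.1304  0.114 ] [0.0001 0.0001]
[ 0.4793 -0.1646  0.1164] [0.0001 0.0001]
[ 0.489  -0.168   0.1174] [0. 0.]
[ 0.4812 -0.1048  0.081 ] [0. 0.]
[ 0.4595 -0.181   0.0812] [0.0001 0.0001]
tabtop [ 0.48943337 -0.14761328  0.11524907] yaw -0.2747000688129384 0.03899786688420238 frame yaw -0.2780574683967325 0.07923873001920366 front mid [ 0.47034921 -0.14294551  0.0810843 ]
```

```bash
python3 - <<'E'
from look import *
th=-.273;cx=np.array([np.cos(th),np.sin(th)]);t=np.array([.4895,-.148]);R=down(th)
arm.move_to([*t,.16],R);arm.grip(.035);arm.move_l([*t,.0885],feed=.08);arm.sleep(.15)
f0=arm.current_force();arm.grip(0.);arm.sleep(.1)
p=arm.current_ee_pos();print(f0.round(1),arm.current_width(),(arm.current_force()-f0).round(1),arm.current_torque().round(2),p.round(4))
ok=True
for d in (.004,.012,.024,.036,.048,.06):
    arm.move_l([*(t-d*cx),.0885],feed=.05);f=arm.current_force()-f0;print(d,f.round(1),arm.current_width().__round__(4))
    if np.linalg.norm(f)>12: ok=False;break
print(ok,arm.current_t());look("s0","top");look("s1","side")
x=[cv2.imread(f"pics/s{i}.png") for i in(0,1)]
u,v=proj(arm.get_calibration("side"),[.5,-.15,.1]).astype(int);u0,v0=proj(arm.get_calibration("top"),[.5,-.15,.1]).astype(int)
g=lambda im,u,v:cv2.resize(im[max(v-70,0):,max(u-65,0):][:140,:130],(390,420),interpolation=cv2.INTER_CUBIC)
cv2.imwrite("pics/sv.png",np.hstack([g(x[0],u0,v0),g(x[1],u,v)]))
E
```

```text
[0.4 0.7 0.2] 0.011684579162456283 [ 0.1 -0.2  2.8] [ 0.05 -0.02 -0.02] [ 0.4895 -0.148   0.0886]
0.004 [-1.7 -1.4  3.7] 0.0114
0.012 [-3.9 -0.3  7.2] 0.0121
0.024 [-4.9 -0.9  9.6] 0.0117
0.036 [-3.8 -0.6  9.5] 0.012
0.048 [-3.2  0.4 10.7] 0.0119
0.06 [-2.8 -0.5  9.8] 0.0119
True 37.8083
```

View pics/sv.png

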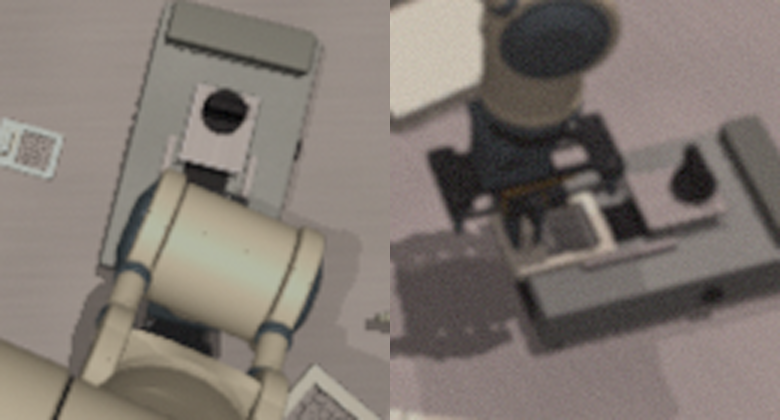

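The cassette is clear of the plate (gap visible), knob bar now across, no jam. Lift and carry to the tray.

```bash
python3 - <<'E'
from look import *
p=arm.current_ee_pos();arm.move_l([p[0],p[1],.175],feed=.12);arm.sleep(.2)
print(arm.current_force().round(1),arm.current_torque().round(2),arm.current_width())
th=-.025;tc=np.array([.558,.201])-.035*np.array([np.cos(th),np.sin(th)]);R=down(th)
arm.move_to([*tc,.15],R);arm.move_l([*tc,.06],feed=.12);arm.sleep(.1)
print(arm.current_force().round(1),arm.current_t());look("q0","side");look("q1","top")
x=[cv2.imread(f"pics/q{i}.png") for i in(0,1)]
c=[proj(arm.get_calibration(n),[.55,.2,.05]).astype(int) for n in("side","top")];print(c)
g=lambda im,u,v:cv2.resize(im[max(v-70,0):,max(u-65,0):][:140,:130],(390,420),interpolation=cv2.INTER_CUBIC)
cv2.imwrite("pics/qv.png",np.hstack([g(x[i],*c[i]) for i in(0,1)]))
E
```

```text
[ 0.5  0.3 -1.9] [ 0.   -0.07  0.01] 0.01206944570987881
[-0.3  0.7 -2. ] 41.2917
[array([280, 163]), array([220, 179])]
```

View pics/qv.png

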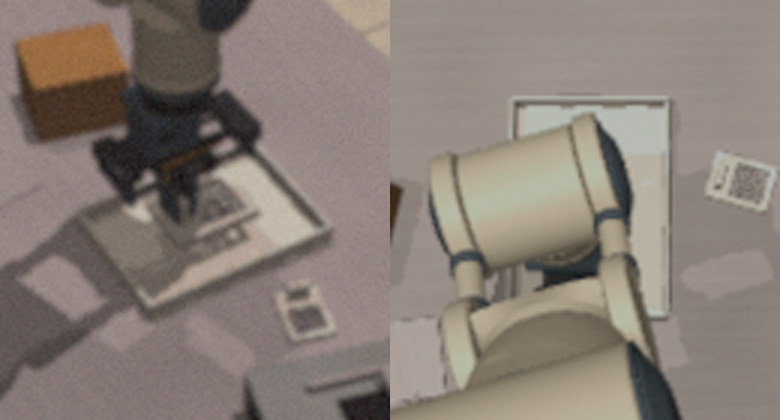

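```bash
python3 - <<'E'
from look import *
p=arm.current_ee_pos();x,y=.523,.2019
arm.move_l([x,y,.030],feed=.06);arm.sleep(.1);f0=arm.current_force()[2]
z=.030
while z>.0205:
    z-=.001;arm.move_l([x,y,z],feed=.02);f=arm.current_force();print(round(z,4),f.round(1))
    if f[2]-f0>1.5: break
arm.sleep(.2);print(arm.current_force().round(1),arm.current_torque().round(2))
arm.grip(.03);arm.sleep(.1);arm.move_l([x,y,.12],feed=.1)
print(arm.current_width(),arm.current_force().round(1))
arm.move_to([x-.07,y-.14,.2],arm.current_tool_rot());arm.move_joints(arm.current_joint_positions()+np.array([-45,0,0,0,0,0]))
print(arm.current_t());look("e0","side");look("e1","top")
im=[cv2.imread(f"pics/e{i}.png") for i in(0,1)]
c=[proj(arm.get_calibration(n),q).astype(int) for n,q in(("side",[.58,.05,.05]),("top",[.58,.03,.05]))];print(c)
g=lambda im,u,v:cv2.resize(im[max(v-105,0):,max(u-100,0):][:210,:195],(390,420),interpolation=cv2.INTER_CUBIC)
cv2.imwrite("pics/ev.png",np.hstack([g(im[i],*c[i]) for i in(0,1)]))
E
```

```text
0.029 [-0.2  0.4 -2.7]
0.028 [-0.5  1.  -1.8]
0.027 [ 0.1  0.4 -1.8]
0.026 [-0.2  0.1 -1.3]
0.025 [ 0.3 -0.6 -3.2]
0.024 [-0.5  0.4 -1.7]
0.023 [-1.9 -1.   8. ]
[-2.6 -0.   8.5] [-0.15  0.42  0.01]
0.03021307642024087 [-0.7 -0.3  0.6]
47.8417
[array([311, 186]), array([271, 169])]
```

View pics/ev.png

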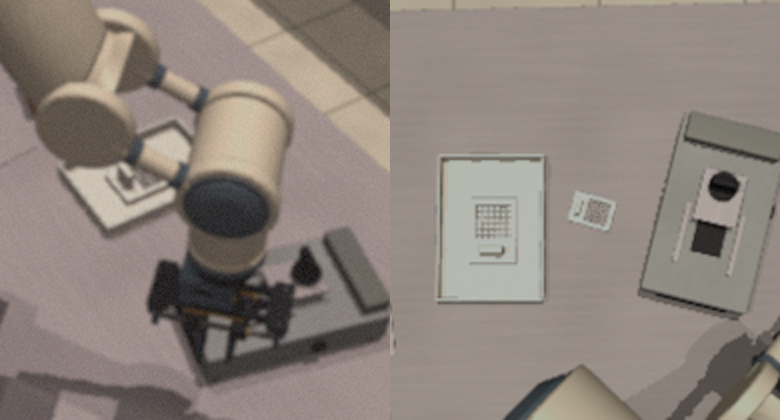

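The cassette lies flat, tab up, near the middle of the tray. The decoys, mug and other bystanders in view look untouched, and the arm is clear at z ≈ 0.2.

```bash
python3 - <<'E'
from rig import arm
print(arm.current_ee_pos().round(3),arm.current_force().round(1),arm.current_t());arm.sign_off()
E
```

```text
[ 0.365 -0.276  0.2  ] [0.5 0.2 0.5] 47.9417
the job is handed in; nothing more can be done
```

I freed the cassette, set it down flat and upright near the middle of the white tray, and handed the job in at 47.9 s of the 72 s allowed.

- **Knob:** I turned it clockwise in two grips, about 274° in all. Torque was about 0.2 N m while turning. It climbed to 0.61 N m at the stop, against the 1.0 N m overload limit, and I eased the knob back before letting go.
- **Draw and carry:** I slid the cassette 60 mm forward by its tab with no sign of jamming. The tool felt up to about 11 N upward during the slide, which suggests it was pressing the cassette lightly onto the deck. The lifted weight of about 2 N fits a cassette of about 0.2 kg.
- **Set-down:** I lowered it in 1 mm steps. Contact came at the expected height, but the last step pressed with about 10 N, more than the 1.5 N rise I meant to stop at.
- **Last checks:** The final pictures show the cassette in the tray with its tab up, and the knob and plate still raised in place. The small spare cassette was untouched. That close view did not take in the mug, spatula, carton and food box, but the arm stayed clear of them. The robot was touching nothing at hand-in.

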